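# Bolt the desk case shut

### The arm

A 7-joint arm with a two-finger parallel gripper is mounted at the origin on a cart in front of the work surface, level with it; the furniture and walls round the work are solid. World frame = base frame: x ahead of the robot, y to its left, z up, the work surface at z = 0. Lengths are in mm, angles in rad, forces in N, time in s.
With the tool pointing down it reaches from about 400 to 850 mm from the base axis. Payload 10.4 kg.
Tool frame: the origin (TCP) lies at the very end of the fingers, on their centre line; the grasp point (between the pads) lies 19 mm behind it (arm.grip_point_offset is the z of the grasp point in the tool frame, in mm); z points along the fingers, y is the line along which they close (so a half turn about z gives the same grasp; the last joint's range is limited). The gripper opens to 87 mm and grips with 3 to 60 N. Pads are 19 mm wide; open, the fingers measure 117 mm over their backs; the gripper's body (75 mm by 190 mm) begins 51 mm behind the grasp point.
Start: joints at [-1.282, 0.332, -0.065, 1.46, 0.022, 1.35, -0.088], TCP at [191.72, 594.891, 222.576] pointing down, gripper open.
Joint ranges: [-2.6, 2.6], [-0.5, 2.12], [-1.47, 1.34], [0.16, 2.42], [-1.27, 4.41], [0.06, 2.06], [-2.6, 2.6]. Speed limits (rad/s): [2.22, 2.22, 2.79, 2.79, 3.14, 3.14, 3.14].

### API

Orientations are given as a unit quaternion [x, y, z, w].
In Python, from rig import arm gives the robot as it stands.
- The arm moves only by the tool drive_tool, never from a script. Its argument "steps" is a list of rows, each an object of numbers: "x", "y", "z": the shift along the tool's x, y, z in units of 0.05 m (1.0 is 0.05 m); "ax", "ay", "az": the turn, a rotation vector about the tool's x, y, z in units of 10 degrees (1.0 is 10 degrees). In form: [{"x": .., "y": .., "z": .., "ax": .., "ay": .., "az": ..}, ...]. A call has exactly 8 rows; each row shifts and turns the commanded pose from where the row before left it, along the tool's axes as they then stand; what a row does not reach is not made up. A row lasts 1/8 s, in which the tool goes at most 62.5 mm and 10.7 degrees, less where a joint would pass 70% of its speed; a pose out of reach is approached as far as the arm can. A call with a number of a shift or a turn outside -1 to 1 is refused whole. A call with a gripper value outside its range is refused whole. "hand" is the opening in per cent of the stroke, from 0 (shut) to 100 (fully open), set as the call begins (left out, the last holds). The fingers move at their own pace and stop on an object; "newtons" is the grip in N (left out, the last holds). Time passes only in rows, so rows that do not move let the fingers close, or fill a call up. It gives the time, the measured TCP pose, the force, the opening and the grip force at its end, in the units of the state.
- arm.observe(): the state, without advancing time (a new reading comes with each control period).
- arm.read_camera(name): name is "side" or "top" or "wrist"; returns a dict with "img" (420x560x3 uint8, blue, green, red), "z_map" (420x560 float32, mm along the optical axis (not along the pixel's ray), 0 where there is no reading), "fov_y" (degrees; the focal length in pixels is half the picture's height over the tangent of half this angle, whatever the lens; pixels are square), "cx", "cy" (the principal point, pixels), "xyz" and "rotation" of the camera in the world. Camera axes: x right, y down, z forward; pixel columns grow to the right and rows downward; lengths in mm; the calibration is good to about 2 mm. A picture is of the moment at which its call begins.
- arm.job_done(): hands the job in; it is judged then, once.
The state is a dict: "clock": time; "qpos": joint angles; "dq": joint speeds; "effort": joint torques, N m; "tool_pos": TCP position; "tool_rot": TCP orientation; "ft_force": force on the tool from outside, world axes, zero at the start; "moment": the same for the moment, N m; "gripper_width": finger opening in mm; "gripper_force": force on a finger pad.
Only numpy, scipy, OpenCV 4.12 (cv2) and the standard library are available. Lean on these libraries where they do the work, as an engineer would, in place of code of your own. Each camera call takes 0.05 s, during which the arm holds its last target. There are 200 camera calls.

### The job

Bolt the two-leaf grey steel case on the desk: slide the barrel bolt on its lid across towards the staple and turn its handle down all the way into the notch in the rail beside the bolt, then let go. Feel for the notch, which has solid rail on both sides, and do not force the handle down on the rail; leave the things on and around the case where they are.

Things in the scene. Friction and masses are not known exactly. Their poses are not given: they have to be found in the camera images.
- case: grey steel case with two lid leaves, 160 (x) x 320 (y) x 75 mm high, fixed on the desk. Origin: centre of its underside; its -x side is the front, facing the robot; y to its left, along the bolt; z up. A barrel bolt lies along y on the front strip of the lid, its axis at x = -52, z = 91 mm, in two guides (tops 26 mm over the lid) at y = -90 and +10 mm; a like staple at y = +41 mm takes its end.
- handle: handle of the bolt: a square steel stem, 8 x 8 mm, standing at right angles to the bolt, with a round black ball knob of 22 mm. Origin on the bolt's axis, z along the stem to the knob. Over 40 N between the handle and the rail counts as forcing it; the rail is rigid, and a push on the knob while turning presses about 2.3 times as hard on the rail.
- knob (a point): centre of the ball knob, 55 mm from the bolt's axis; it can be pinched from above with the fingers closing along the bolt
- notch_nominal (a point): point on the bolt's axis level with where the notch's middle should be (bolt travel 46 mm, y = -19 mm in the case frame). The rail was fitted by hand: its true notch lies up to 10 mm to either side along the bolt, which is not measured and has to be felt or seen.
- rail_nominal (a point): nominal middle of the notch at the height of the rail's top. The rail: a steel plate 4 mm thick, upright on the lid, parallel to the bolt, 18 to 22 mm in front of its axis, 96 mm long, top edge 26.5 mm over the lid; cut into it is one notch 11 mm wide for the 8 mm wide square stem, its floor 15 mm over the lid. The rail goes on 24 mm past the notch (+y) at full height.
- bolt (a joint): travel of the bolt and its handle along the case's +y, towards the staple (m): 0 is fully drawn back, 0.062 the far end; the notch's middle is somewhere from 0.036 to 0.056. Dry friction of about 3.5 N; it stays where it is left.
- handle_turn (a joint): angle of the handle (rad): 0 straight up, growing as it turns forward and down over the front of the case (to the case's -x); it is stopped at about 0.85 where it lies on the rail, and at about 1.40 on the floor of the notch. Friction of 0.1 N m (about 2 N at the knob); it stays where it is left.
- spool: red thread spool, 62 mm across, 24 mm high, loose on the rear of the lid; origin centre of its underside
- hook_box: small flat card box 46 x 66 x 11 mm, loose on the rear of the lid; origin centre of its underside
- kraft_roll: roll of brown packing tape, 107 mm across, 50 mm high, loose on the desk to the right of the case; origin centre of its underside

How it is judged (in metres and radians):
On the way:
1. the bolt has been slid across (travel over 32 mm) with the handle still up (angle under 0.95 rad) (value of joint bolt above 0.032 m and value of joint handle_turn below 0.95 rad), for 0.1 s.
At the end, for the whole second after the job is handed in: The bolt is across (travel over 32 mm), its handle is turned down in the notch (angle over 1.28 rad; 1.40 is the floor of the notch) and at rest, released (value of joint bolt above 0.032 m and value of joint handle_turn above 1.28 rad and linear speed of handle below 0.01 m/s and angular speed of handle below 0.1 rad/s); the robot touches nothing.
It fails at once if the handle was forced: over 40 N between the handle and the rail on the case (contact force between handle and case above 40 N).
It fails at once if a thing on or beside the case was pushed more than 30 mm (distance of any of spool, hook_box, kraft_roll from where it was at the start of the episode above 0.03 m).
It also fails if it takes over 64 s, if anything falls off the work surface, if the arm or the gripper's body presses on something with over 40 N, if the wrist force passes 120 N, or if a joint passes its speed limit or range.

## Working session

There is one attempt and no reset: what is moved stays moved. The work goes in short steps, Python scripts to look and compute and a tool call to move; the robot and the scene stay as the last step left them, time stands still between calls to the robot, and variables do not carry over. Pictures are saved under pics/ and viewed, at most 10 in all, crops included, and the job is handed in when it is done.

Besides the shell and the picture viewer there is one more tool, called after "Call:" as a command line: name --argument value ..., lists and objects as JSON in quotes. drive_tool: Moves the arm, as the interface text tells. Its arguments: {"type":"object","properties":{"steps":{"type":"array"},"hand":{"type":"number"},"newtons":{"type":"number"}},"required":["steps"]}

```bash
mkdir -p pics; ls; cat > h.py <<'E'
import numpy as np, cv2
from rig import arm
def cam(n):
    c=arm.read_camera(n); c['f']=210/np.tan(np.radians(c['fov_y'])/2)
    R=np.array(c['rotation'],float)
    if R.size==4:
        from scipy.spatial.transform import Rotation as Q; R=Q.from_quat(R).as_matrix()
    c['R']=R.reshape(3,3); c['t']=np.array(c['xyz'],float); return c
def pts(c):
    v,u=np.mgrid[0:420,0:560]; z=c['z_map']
    P=np.stack([(u-c['cx'])/c['f']*z,(v-c['cy'])/c['f']*z,z],-1)
    return P@c['R'].T+c['t']
E
python3 - <<'E'
from h import *
print(arm.observe(), arm.grip_point_offset)
a=cam('top');b=cam('side')
for n,c in(('top',a),('side',b)):
    cv2.imwrite(f'pics/{n}0.png',c['img']); print(n,c['fov_y'],c['t'],c['R'].round(3).tolist()); np.savez(f'{n}0.npz',P=pts(c),img=c['img'])
E
```

```text
pics
{'clock': 0.0, 'qpos': array([-1.28160693,  0.33288279, -0.06468453,  1.46095659,  0.02162616,
        1.34986271, -0.08851307]), 'dq': array([-0.00162232,  0.00066071,  0.00078948,  0.00054948, -0.00061563,
       -0.00103345,  0.00236347]), 'effort': array([-7.26260150e-04, -6.23270202e+01,  2.42435164e-02, -3.89873922e+01,
       -6.12687715e-02,  4.00505948e-02,  1.51535382e-04]), 'tool_pos': array([191.63179908, 594.49583705, 221.73978592]), 'tool_rot': array([ 1.55264284e-01,  9.87872716e-01, -7.03876201e-04, -6.25450811e-05]), 'ft_force': array([ 0.41087403,  0.63554382, -0.68651823]), 'moment': array([-0.02739062,  0.04303366,  0.00728174]), 'gripper_force': 0.0, 'gripper_width': 87.41138725523913} -18.700000000000003
top 43.565051717050764 [ 370.37892225   43.98670203 1336.26746343] [[0.015, -0.989, 0.149], [-1.0, -0.014, 0.003], [-0.001, -0.149, -0.989]]
side 47.28387206512843 [346.06435917 843.85697553 785.22394557] [[-0.959, -0.184, 0.214], [-0.282, 0.604, -0.745], [0.008, -0.775, -0.631]]
```

View pics/top0.png

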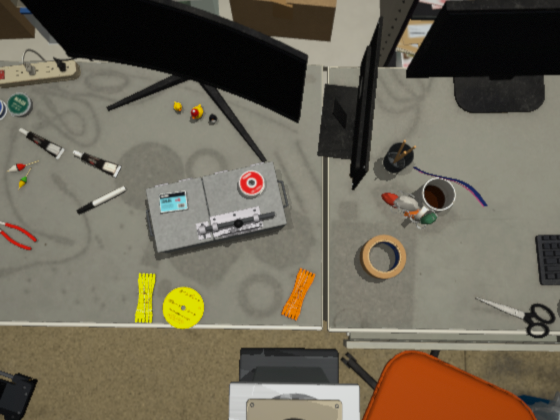

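View pics/side0.png

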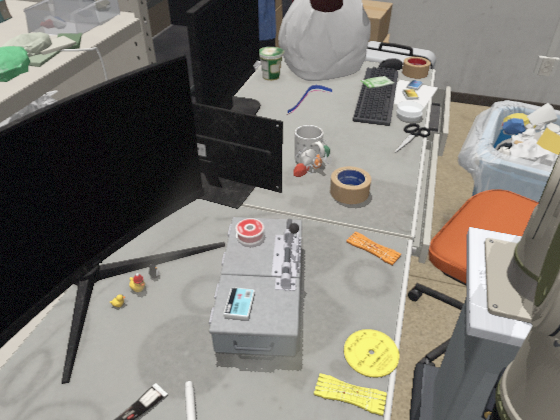

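The top view shows the case centred at about (218,208) with a yaw of about +10°, the knob at about (237,223) and the guides, rail and staple along (197–275, 215–235). The spool is at (251,183) and the card box at (174,201). The side view shows the knob at (293,228), standing up.

```bash
python3 - <<'E'
from h import *
d=np.load('top0.npz');P=d['P'];img=d['img']
s=np.load('side0.npz');S=s['P'];simg=s['img']
m=(abs(P[...,2]-75)<6); m[:150]=0;m[260:]=0;m[:,:140]=0;m[:,295:]=0
q=P[m][:,:2].astype(np.float32); print(len(q),np.median(P[m][:,2]))
m8=cv2.morphologyEx(m.astype(np.uint8),cv2.MORPH_OPEN,np.ones((3,3)))
q=P[m8>0][:,:2].astype(np.float32)
r=cv2.minAreaRect(q);print(r,cv2.boxPoints(r))
# knob
for n,I,X,(u,v) in(('top',img,P,(237,223)),('side',simg,S,(293,228))):
    w=np.zeros(I.shape[:2],bool);w[v-14:v+15,u-14:u+15]=1
    k=w&(I.max(-1)<60)&(X[...,2]>115)
    print(n,k.sum(),X[k].mean(0),X[k].min(0),X[k].max(0))
cv2.imwrite('pics/z.png',np.hstack([cv2.resize(img[190:250,180:295],None,fx=5,fy=5,interpolation=3)]))
cv2.imwrite('pics/zs.png',cv2.resize(simg[205:360,200:320],None,fx=3.8,fy=3.8,interpolation=3))
E
```

```text
6703 75.45972048341332
((579.30517578125, 196.8651580810547), (164.2098846435547, 320.2964782714844), 13.525647163391113) [[462.02182  333.36896 ]
 [536.933     21.955832]
 [696.5885    60.36136 ]
 [621.67737  371.77448 ]]
top 59 [524.57441904 134.44322547 152.92456179] [516.35271406 125.20512796 146.108538  ] [532.57408422 143.84852811 160.86177058]
side 23 [521.65580342 144.44141377 145.41827195] [516.17038678 137.618491   141.43551938] [528.82134013 148.89931628 149.77088223]
```

View pics/z.png

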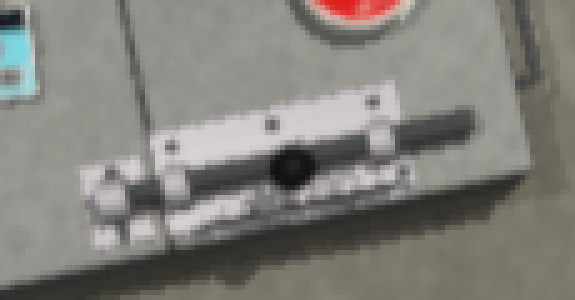

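View pics/zs.png

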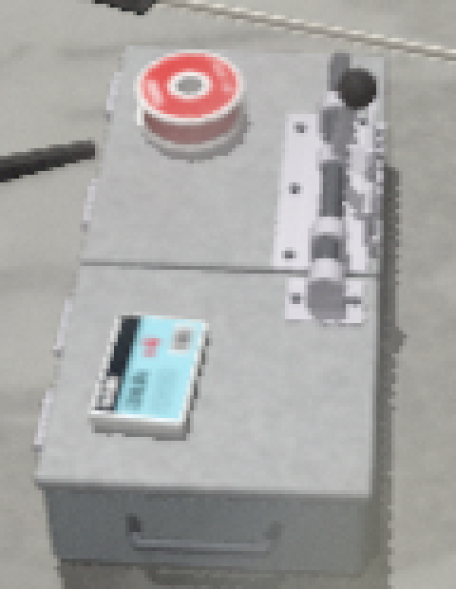

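The lid fit gives a yaw of about 13° and a centre of about (579,197). The knob is near (523,137,146), so the handle leans slightly forward and the bolt is roughly 20 mm out. The crops show the knob at (292,167) from above and the rail in front of it, too coarse to show the notch. I'll go above it and use the wrist camera.

Call:
drive_tool --steps '[{"x":-0.54,"y":-0.45},{"x":-0.54,"y":-0.45},{"x":-0.54,"y":-0.45},{"x":-0.54,"y":-0.45},{"x":-0.54,"y":-0.45},{"x":-0.54,"y":-0.45},{"x":-0.54,"y":-0.45},{"x":-0.54,"y":-0.45}]' --hand 60 --newtons 10

```text
schema error: expected keys x, y, z, ax, ay, az
```

Call:
drive_tool --steps '[{"x":-0.54,"y":-0.45},{"x":-0.54,"y":-0.45},{"x":-0.54,"y":-0.45},{"x":-0.54,"y":-0.45},{"x":-0.54,"y":-0.45},{"x":-0.54,"y":-0.45},{"x":-0.4,"y":-0.3},{"x":-0.2,"y":-0.1}]'

```text
schema error: expected keys x, y, z, ax, ay, az
```

Call:
drive_tool --steps '[{"az":-0.6},{"az":-0.6},{"az":-0.6},{"az":-0.6},{"az":-0.6},{},{},{}]'

```text
schema error: expected keys x, y, z, ax, ay, az
```

```bash
python3 - <<'E'
from h import *
o=arm.observe();print(o['tool_pos'],o['tool_rot'],o['qpos'],o['gripper_width'],o['ft_force'])
c=cam('wrist');print(c['t'],c['R'].round(3).tolist(),c['fov_y'],c['cx'],c['cy']); cv2.imwrite('pics/w1.png',c['img']);np.savez('w1.npz',P=pts(c),img=c['img'])
E
```

```text
[191.60717368 594.53989273 221.85758073] [ 1.55241825e-01  9.87876304e-01 -6.14550404e-04 -8.36826772e-05] [-1.2816065   0.33276985 -0.06471261  1.46085773  0.02157188  1.34989945
 -0.08847968] 87.5396454822866 [ 0.07822432 -0.44939892 -0.23348303]
[115.64741689 618.63360748 383.29976352] [[0.308, 0.911, 0.274], [0.952, -0.294, -0.09], [-0.002, 0.288, -0.958]] 64.16967526478294 279.3210095257682 206.90729911516715
```

View pics/w1.png

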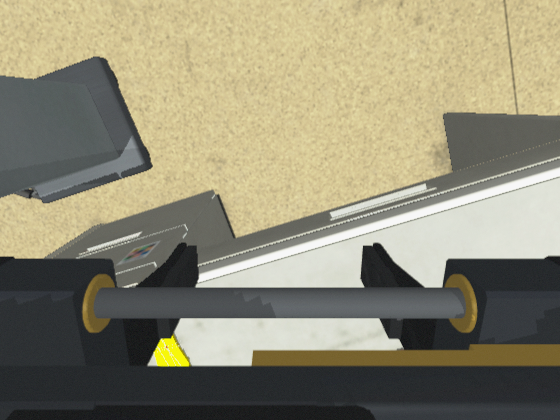

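All six keys are needed, so the arm hasn't moved. The picture shows only the floor and the fingers (tips at about (180,260) and (380,260)). The wrist camera sits on the tool's +x side.

Call:
drive_tool --steps '[{"x":-0.54,"y":-0.45,"z":0,"ax":0,"ay":0,"az":0},{"x":-0.54,"y":-0.45,"z":0,"ax":0,"ay":0,"az":0},{"x":-0.54,"y":-0.45,"z":0,"ax":0,"ay":0,"az":0},{"x":-0.54,"y":-0.45,"z":0,"ax":0,"ay":0,"az":0},{"x":-0.54,"y":-0.45,"z":0,"ax":0,"ay":0,"az":0},{"x":-0.54,"y":-0.45,"z":0,"ax":0,"ay":0,"az":0},{"x":-0.54,"y":-0.45,"z":0,"ax":0,"ay":0,"az":0},{"x":-0.54,"y":-0.45,"z":0,"ax":0,"ay":0,"az":0}]' --hand 60 --newtons 10

```text
clock: 1.15
tool_pos: [342.5, 356.2, 222.4]
tool_rot: [0.155, 0.988, -0.0, -0.0]
ft_force: [0.7, 0.4, -0.7]
gripper_width: 52.5
gripper_force: 0.0
```

Call:
drive_tool --steps '[{"x":-0.54,"y":-0.45,"z":0,"ax":0,"ay":0,"az":0},{"x":-0.54,"y":-0.45,"z":0,"ax":0,"ay":0,"az":0},{"x":-0.54,"y":-0.45,"z":0,"ax":0,"ay":0,"az":0},{"x":-0.54,"y":-0.45,"z":0,"ax":0,"ay":0,"az":0},{"x":-0.54,"y":-0.45,"z":0,"ax":0,"ay":0,"az":0},{"x":-0.54,"y":-0.45,"z":0,"ax":0,"ay":0,"az":0},{"x":-0.4,"y":-0.3,"z":0,"ax":0,"ay":0,"az":0},{"x":-0.2,"y":-0.1,"z":0,"ax":0,"ay":0,"az":0}]'

```text
clock: 2.15
tool_pos: [477.8, 149.6, 222.4]
tool_rot: [0.156, 0.988, -0.0, -0.0]
ft_force: [0.2, 0.8, -0.1]
gripper_width: 52.1
gripper_force: 0.0
```

Call:
drive_tool --steps '[{"x":0,"y":0,"z":0,"ax":0,"ay":0,"az":-0.6},{"x":0,"y":0,"z":0,"ax":0,"ay":0,"az":-0.6},{"x":0,"y":0,"z":0,"ax":0,"ay":0,"az":-0.6},{"x":0,"y":0,"z":0,"ax":0,"ay":0,"az":-0.6},{"x":0,"y":0,"z":0,"ax":0,"ay":0,"az":-0.6},{"x":0,"y":0,"z":0,"ax":0,"ay":0,"az":0},{"x":0,"y":0,"z":0,"ax":0,"ay":0,"az":0},{"x":0,"y":0,"z":0,"ax":0,"ay":0,"az":0}]'

```text
clock: 3.15
tool_pos: [477.2, 151.0, 222.5]
tool_rot: [-0.105, 0.994, 0.0, -0.0]
ft_force: [0.1, -0.3, -0.3]
gripper_width: 52.2
gripper_force: 0.0
```

```bash
python3 - <<'E'
from h import *
o=arm.observe();print(o['clock'],o['tool_pos'],o['tool_rot'],o['qpos'],o['gripper_width'],o['ft_force'])
c=cam('wrist');print(c['t'],c['R'].round(3).tolist(),c['fov_y'],c['cx'],c['cy']); cv2.imwrite('pics/w2.png',c['img']);np.savez('w2.npz',P=pts(c),img=c['img'])
E
```

```text
3.15 [477.23860366 151.03215105 222.52363206] [-1.05122843e-01  9.94459242e-01  5.51621075e-05 -1.50007829e-07] [-0.71545726  0.0473812   0.33013895  1.79928539 -0.01605677  1.29748452
  1.40010262] 52.227278449610544 [ 0.05400809 -0.32517246 -0.26908759]
[399.12061272 134.05225718 383.97517336] [[-0.208, 0.937, 0.282], [0.978, 0.2, 0.06], [-0.0, 0.288, -0.958]] 64.16967526478294 279.3210095257682 206.90729911516715
```

View pics/w2.png

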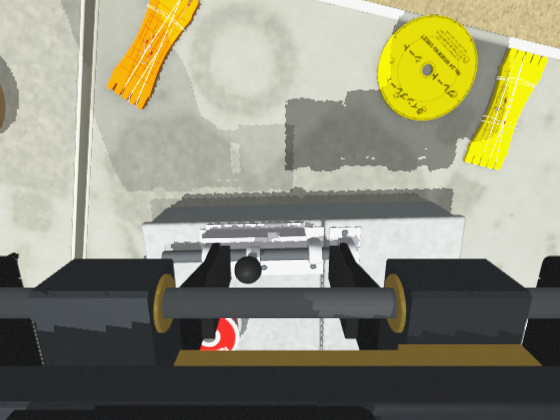

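The wrist view shows the knob at (248,270), the bolt along row 255 and the rail at rows 225–240 (columns 205–325). The case's front edge runs nearly level with the picture.

```bash
python3 - <<'E'
from h import *
d=np.load('w2.npz');P=d['P'];I=d['img']
# knob
w=np.zeros((420,560),bool);w[252:288,230:266]=1
k=w&(I.max(-1)<70)&(P[...,2]>110);print('knob',k.sum(),P[k].mean(0),P[k].max(0))
v,u=np.nonzero(k);print(u.mean(),v.mean(),u.min(),u.max(),v.min(),v.max())
# lid plane & front edge: per column first row with z in 70..80
for n in (1,):
    e=[]
    for x in range(150,460,6):
        z=P[200:250,x,2]; r=np.nonzero(abs(z-75)<4)[0]
        if len(r): e.append(P[200+r[0],x])
    e=np.array(e); l=cv2.fitLine(e[:,:2].astype(np.float32),cv2.DIST_HUBER,0,.01,.01).ravel(); print('front edge',l, np.degrees(np.arctan2(l[1],l[0])))
    print(e[::6].round(1))
# ends
rows=P[218:224,130:480]; m=abs(rows[...,2]-75)<4
print('ends',rows[m][:,1].min(),rows[m][:,1].max())
# depth map z along rail rows
for r in range(222,246,2): print(r,' '.join('%3d'%a for a in P[r,196:335:4,2]))
cv2.imwrite('pics/w2z.png',cv2.resize(I[205:295,150:370],None,fx=3.6,fy=3.6,interpolation=cv2.INTER_NEAREST))
E
```

```text
knob 535 [521.30028301 135.17707895 151.62758828] [532.76248979 145.38515244 383.97517336]
247.5943925233645 269.2093457943925 230 261 256 282
front edge [ 2.3113897e-01 -9.7292072e-01  4.9851080e+02  1.7864441e+02] -76.63586
[[533.6  32.3  72.2]
 [525.5  66.7  71.4]
 [517.  101.3  71.5]
 [508.5 135.8  71.6]
 [500.8 170.4  72.5]
 [492.5 204.8  72.4]
 [484.2 239.2  72. ]
 [476.  273.7  71.4]
 [467.7 308.2  71.1]]
ends 25.164037212450808 334.4357689717472
222  72  72  71  73  72  72  72  71  72  74  74  73  73  73  72  74  75  74  72  72  72  73  74  72  76  75  76  76  74  74  73  73  70  72  74
224  73  73  74  76  76  76  77  77  78  78  77  76  75  76  78  77  78  77  77  76  77  77  76  78  76  77  78  76  75  74  73  74  71  74  74
226  74  73  74  78  77  77  77  78  77  77  77  77  76  75  77  77  75  77  77  78  76  76  78  77  77  76  76  77  73  73  73  73  72  74  74
228  74  74  74  76  76  77  76  76  77  77  77  78  77  77  76  76  78  78  79  80  79  78  79  80  81  80  81  81  75  74  74  75  72  73  75
230  73  76  75  81  80  81  81  80  82  82  82  82  81  83  83  8
[... 385 characters left out ...]
  97  97  98  96  97  98  99  97  98  97  99  99  99 100  76  75  75  99 100 100 100 101 100 100  75  76  76  76  72  74  75
238  73  74 101  99 100 100 101 100 100 100 100 101 100 100 101 100 100 100  75  75  76 100 100 100 101 100 101 101  76  77  78  75  70  73  75
240  73  76 100 100  99 100 100 100 100 101 100 100 101 101 101 101 101 100  76  76  76  76  75  76  76  75  75  76  81  82  81  76  70  74  75
242  74  72  75  81  82 221  76  74  74  75  75  76  75  75  75  75  74  76  75  76  75  75  75  76  75  75  75  75  85  87  88  87  70  74  76
244  74  72  75  86 224 224  75  76  76  75  76  76  76  75  75  76  76  75  76  74  76  75  76  74  75  75  77  76  87  92  91  91  71  73  74
```

View pics/w2z.png

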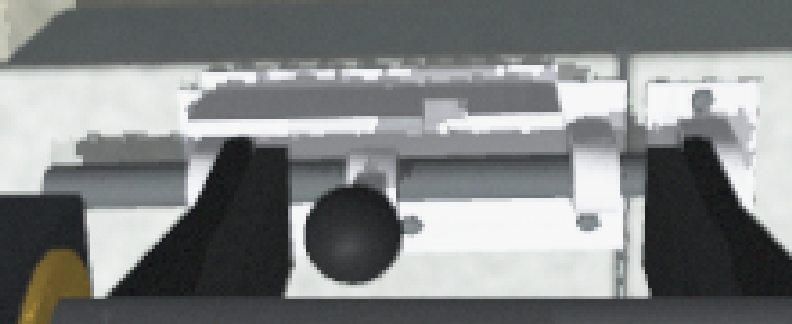

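The crop shows the notch plainly as a gap in the dark rail at (445,110), which is picture columns 268–279, rows 234–238. The stem's base is at (373,165), and the +10 guide is at (597,150). Next I'll measure the offset between knob and notch along the bolt.

```bash
python3 - <<'E'
from h import *
from scipy.optimize import least_squares
d=np.load('w2.npz');P=d['P'];I=d['img']
a=np.radians(13.36); ex=np.array([np.cos(a),np.sin(a),0]);ey=np.array([-np.sin(a),np.cos(a),0])
Y=P@ey;X=P@ex;Z=P[...,2]
for r in (235,236,237,238): 
    lo=[c for c in range(262,286) if Z[r,c]<92]; print(r,lo[0],lo[-1],Y[r,lo[0]-1],Y[r,lo[-1]+1], 'X',X[r,lo[0]-2])
    hi=[c for c in range(190,330) if 95<Z[r,c]<110]; print('  rail ends Y',Y[r,hi[0]],Y[r,hi[-1]])
w=np.zeros((420,560),bool);w[253:288,232:266]=1
k=w&(I.max(-1)<70)&(Z>125)&(Z<165); q=P[k]
f=least_squares(lambda p:np.linalg.norm(q-p,axis=1)-11,[523,137,146],loss='soft_l1'); c=f.x
print('knob',c,'X,Y',c@ex,c@ey,np.abs(f.fun).mean())
# guides/bolt: points z>95 behind rail
for r in (248,250,252,254,256): print(r,' '.join('%d:%d'%(c,Z[r,c]) for c in range(226,332,3)))
m=np.zeros_like(w);m[240:262,265:300]=1;m&=(Z>88)&(Z<110);print('bolt X of top',np.median(X[m]),X[m].min(),X[m].max(),np.median(Z[m]),Z[m].max())
g=np.zeros_like(w);g[238:262,300:330]=1;g&=(Z>98.5)&(Z<106);print('guide Y',Y[g].min(),Y[g].max(),'X',X[g].mean())
print('front edge X',np.array([498.5,178.6,0])@ex)
E
```

```text
235 268 279 24.240753953145514 36.150657186449195 X 532.1905416173557
  rail ends Y -33.11105826972216 58.988946972378315
236 268 279 24.30128234569818 36.15015521637369 X 532.3706509295561
  rail ends Y -34.60782895109525 59.688124069698524
237 268 279 24.335256513460347 36.13479352912688 X 533.299597349747
  rail ends Y -35.37014664416059 59.66382533110695
238 268 279 24.24697137082365 36.115244653459364 X 533.8508852968566
  rail ends Y -35.9372936856897 59.76103931391663
knob [525.2371512  135.37049004 143.87661976] X,Y 542.3027709636797 10.341139955595766 0.36980916531120667
248 226:226 229:224 232:76 235:77 238:76 241:75 244:74 247:92 250:93 253:93 256:93 259:93 262:88 265:90 268:89 271:90 274:90 277:90 280:89 283:90 286:90 289:91 292:90 295:91 298:91 301:90 304:91 307:91 310:96 313:97 316:96 319:96 322:91 325:91 328:92 331:226
250 226:227 229:224 232:92 235:91 238:92 241:92 244:91 247:94 250:95 253:95 256:95 259:93 262:93 265:92 268:93 271:94 274:92 277:93 280:93 283:93 286:93 289:93 292:93 295:92 298:93 301:94 304:93 307:94 310:97 313:97 316:95 319:97 322:93 325:93 328:94 331
[... 289 characters left out ...]
5 235:95 238:95 241:94 244:94 247:97 250:106 253:107 256:105 259:98 262:95 265:96 268:96 271:94 274:94 277:96 280:95 283:95 286:95 289:94 292:95 295:94 298:96 301:95 304:94 307:94 310:99 313:99 316:99 319:99 322:95 325:95 328:95 331:227
256 226:234 229:224 232:96 235:94 238:95 241:96 244:141 247:143 250:142 253:139 256:109 259:98 262:95 265:95 268:96 271:95 274:96 277:96 280:97 283:96 286:96 289:96 292:96 295:96 298:96 301:96 304:95 307:95 310:100 313:100 316:100 319:99 322:96 325:95 328:96 331:227
bolt X of top 551.6796045978326 535.4450767486798 559.6364790821664 94.88573564068656 100.96762086184901
guide Y 54.2338276781358 73.843574906944 X 551.5045851038335
front edge X 526.2781833410316
```

The notch's middle is at Y=30.2 along the bolt and the knob is at Y=10.3, so the slide is about 20 mm. The handle leans about 0.21 rad. I'll go over the knob and pinch it.

Call:
drive_tool --steps '[{"x":-0.3,"y":-0.2,"z":0,"ax":0,"ay":0,"az":-0.13},{"x":-0.3,"y":-0.2,"z":0,"ax":0,"ay":0,"az":0},{"x":-0.26,"y":-0.13,"z":0,"ax":0,"ay":0,"az":0},{"x":0,"y":0,"z":0.2,"ax":0,"ay":0,"az":0},{"x":0,"y":0,"z":0.2,"ax":0,"ay":0,"az":0},{"x":0,"y":0,"z":0,"ax":0,"ay":0,"az":0},{"x":0,"y":0,"z":0,"ax":0,"ay":0,"az":0},{"x":0,"y":0,"z":0,"ax":0,"ay":0,"az":0}]'

```text
clock: 4.2
tool_pos: [525.2, 134.9, 202.9]
tool_rot: [-0.117, 0.993, 0.0, 0.0]
ft_force: [0.0, -0.4, 0.0]
gripper_width: 52.4
gripper_force: 0.0
```

```bash
cat >> h.py <<'E'
a=np.radians(13.36); ex=np.array([np.cos(a),np.sin(a),0]);ey=np.array([-np.sin(a),np.cos(a),0])
def st():
    o=arm.observe();p=o['tool_pos'];F=o['ft_force']
    print('t',round(o['clock'],2),'X,Y,z',(p@ex).round(2),(p@ey).round(2),p[2].round(2),'F',(F@ex).round(2),(F@ey).round(2),F[2].round(2),'w',round(o['gripper_width'],1),round(o['gripper_force'],1))
E
python3 - <<'E'
from h import *
st()
c=cam('wrist');P=pts(c);I=c['img'];Z=P[...,2];print(arm.observe()['tool_rot'])
k=(I.max(-1)<70)&(Z>130)&(Z<158)&(np.linalg.norm(P[...,:2]-[525.2,135.4],axis=-1)<13)
from scipy.optimize import least_squares
q=P[k];f=least_squares(lambda p:np.linalg.norm(q-p,axis=1)-11,[525,135,145],loss='soft_l1');print(len(q),f.x,f.x@ex,f.x@ey)
E
```

```text
t 4.2 X,Y,z 542.13 9.9 202.93 F -0.07 -0.42 0.03 w 52.4 0.0
[-1.17036163e-01  9.93127579e-01  1.75851031e-04  3.42583754e-04]
715 [525.29569741 135.39804566 143.83621775] 542.366100003292 10.354421645043683
```

Call:
drive_tool --steps '[{"x":0,"y":0,"z":0.4,"ax":0,"ay":0,"az":0},{"x":0,"y":0,"z":0.4,"ax":0,"ay":0,"az":0},{"x":0,"y":0,"z":0.4,"ax":0,"ay":0,"az":0},{"x":0,"y":0,"z":0.2,"ax":0,"ay":0,"az":0},{"x":0,"y":0,"z":0.14,"ax":0,"ay":0,"az":0},{"x":0,"y":0,"z":0,"ax":0,"ay":0,"az":0},{"x":0,"y":0,"z":0,"ax":0,"ay":0,"az":0},{"x":0,"y":0,"z":0,"ax":0,"ay":0,"az":0}]'

```text
clock: 5.25
tool_pos: [525.4, 134.8, 126.1]
tool_rot: [-0.117, 0.993, 0.0, 0.0]
ft_force: [0.2, -0.1, -0.4]
gripper_width: 52.0
gripper_force: 0.0
```

Call:
drive_tool --steps '[{"x":0,"y":0,"z":0,"ax":0,"ay":0,"az":0},{"x":0,"y":0,"z":0,"ax":0,"ay":0,"az":0},{"x":0,"y":0,"z":0,"ax":0,"ay":0,"az":0},{"x":0,"y":0,"z":0,"ax":0,"ay":0,"az":0},{"x":0,"y":0,"z":0,"ax":0,"ay":0,"az":0},{"x":0,"y":0,"z":0,"ax":0,"ay":0,"az":0},{"x":0,"y":0,"z":0,"ax":0,"ay":0,"az":0},{"x":0,"y":0,"z":0,"ax":0,"ay":0,"az":0}]' --hand 0 --newtons 8

```text
clock: 6.25
tool_pos: [525.1, 134.9, 125.6]
tool_rot: [-0.117, 0.993, 0.0, 0.0]
ft_force: [-0.6, 1.9, 0.7]
gripper_width: 21.6
gripper_force: 8.0
```

```bash
python3 -c "
from h import *
st()"
```

```text
t 6.25 X,Y,z 542.06 9.93 125.58 F -0.11 1.94 0.71 w 21.6 8.0
```

Call:
drive_tool --steps '[{"x":0,"y":0.07,"z":0,"ax":0,"ay":0,"az":0},{"x":0,"y":0.07,"z":0,"ax":0,"ay":0,"az":0},{"x":0,"y":0.07,"z":0,"ax":0,"ay":0,"az":0},{"x":0,"y":0.07,"z":0,"ax":0,"ay":0,"az":0},{"x":0,"y":0.07,"z":0,"ax":0,"ay":0,"az":0},{"x":0,"y":0.05,"z":0,"ax":0,"ay":0,"az":0},{"x":0,"y":0,"z":0,"ax":0,"ay":0,"az":0},{"x":0,"y":0,"z":0,"ax":0,"ay":0,"az":0}]'

```text
clock: 7.25
tool_pos: [520.3, 154.7, 125.5]
tool_rot: [-0.117, 0.993, 0.0, -0.0]
ft_force: [0.4, -1.1, -0.7]
gripper_width: 21.0
gripper_force: 8.0
```

```bash
python3 - <<'E'
from h import *
st()
c=cam('wrist');P=pts(c);I=c['img'];Z=P[...,2];X=P@ex;Y=P@ey
# rail top region samples
m=(Z>97)&(Z<105)&(X>530)&(X<538)
v,u=np.nonzero(m)
print('rows',v.min(),v.max(),'cols',u.min(),u.max())
for r in range(v.min(),v.max()+1,1):
    cc=u[v==r]
    if len(cc)>20:
        g=np.nonzero(np.diff(cc)>4)[0]; print(r,cc[0],cc[-1],[(cc[i],cc[i+1],Y[r,cc[i]].round(1),Y[r,cc[i+1]].round(1)) for i in g])
cv2.imwrite('pics/w3.png',I[180:420,100:460])
cv2.imwrite('pics/w3.png',cv2.resize(I[max(v.min()-40,0):v.max()+70,180:380],None,fx=4,fy=4,interpolation=0))
E
```

```text
t 7.25 X,Y,z 541.99 30.24 125.51 F 0.09 -1.15 -0.74 w 21.0 8.0
rows 227 235 cols 169 329
228 171 328 [(np.int64(269), np.int64(289), np.float64(23.7), np.float64(35.7))]
229 170 329 [(np.int64(270), np.int64(289), np.float64(24.3), np.float64(35.7))]
230 169 329 [(np.int64(270), np.int64(289), np.float64(24.3), np.float64(35.6))]
231 169 329 [(np.int64(270), np.int64(289), np.float64(24.3), np.float64(35.6))]
232 169 329 [(np.int64(270), np.int64(289), np.float64(24.4), np.float64(35.7))]
233 169 329 [(np.int64(270), np.int64(289), np.float64(24.4), np.float64(35.6))]
234 170 329 [(np.int64(270), np.int64(289), np.float64(24.3), np.float64(35.6))]
235 170 329 [(np.int64(269), np.int64(289), np.float64(23.7), np.float64(35.7))]
```

View pics/w3.png

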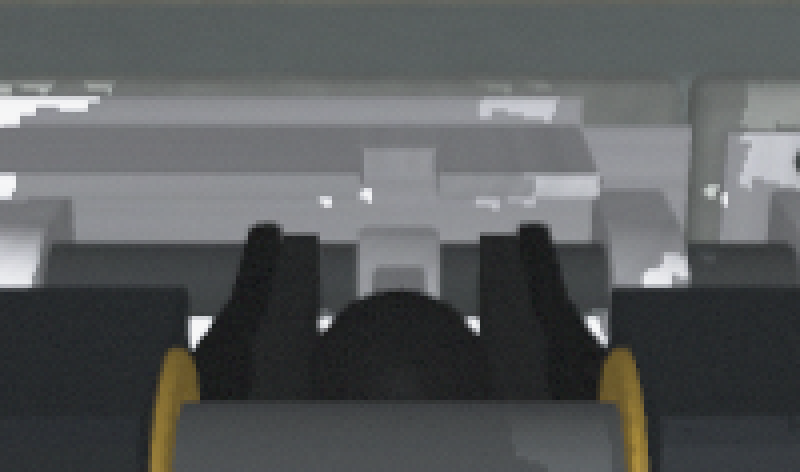

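The picture shows the stem (columns 373–427) centred on the notch (364–437). I'll turn the knob along its arc to about 0.8 rad and check the force there.

Call:
drive_tool --steps '[{"x":0.075,"y":0,"z":0.022,"ax":0,"ay":0,"az":0},{"x":0.075,"y":0,"z":0.022,"ax":0,"ay":0,"az":0},{"x":0.07,"y":0,"z":0.032,"ax":0,"ay":0,"az":0},{"x":0.07,"y":0,"z":0.032,"ax":0,"ay":0,"az":0},{"x":0.07,"y":0,"z":0.045,"ax":0,"ay":0,"az":0},{"x":0.07,"y":0,"z":0.045,"ax":0,"ay":0,"az":0},{"x":0.06,"y":0,"z":0.055,"ax":0,"ay":0,"az":0},{"x":0.06,"y":0,"z":0.055,"ax":0,"ay":0,"az":0}]'

```text
clock: 8.3
tool_pos: [493.3, 148.0, 110.0]
tool_rot: [-0.117, 0.993, 0.0, -0.0]
ft_force: [0.4, 3.5, 2.2]
gripper_width: 20.5
gripper_force: 8.0
```

```bash
python3 - <<'E'
from h import *
st()
c=cam('wrist');P=pts(c);I=c['img'];Z=P[...,2];X=P@ex;Y=P@ey
t=arm.observe()['tool_pos'];t=t+[0,0,18.7]
k=(I.max(-1)<70)&(np.abs(P-t).max(-1)<13)&(abs(Y-t@ey)<9.5)
q=P[k]
from scipy.optimize import least_squares
f=least_squares(lambda p:np.linalg.norm(q-p,axis=1)-11,t,loss='soft_l1');print(len(q),f.x@ex,f.x@ey,f.x[2],np.abs(f.fun).mean())
cv2.imwrite('pics/w4.png',cv2.resize(I[190:320,180:380],None,fx=4,fy=4,interpolation=0))
E
```

```text
t 8.3 X,Y,z 514.18 29.97 109.95 F 1.15 3.3 2.16 w 20.5 8.0
857 515.666009734914 29.94971024550495 129.31295057428653 0.3716501332297745
```

View pics/w4.png

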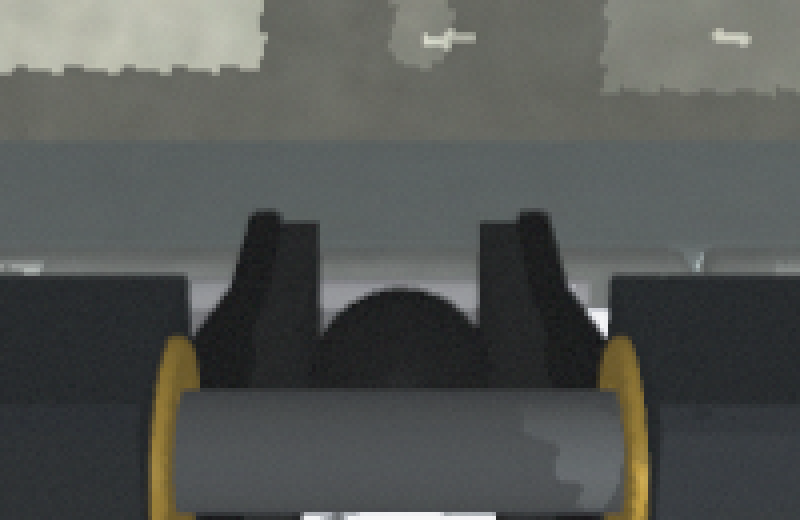

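The handle is at about 0.79 rad. I'll ease on in small steps and watch the force.

Call:
drive_tool --steps '[{"x":0.016,"y":0,"z":0.017,"ax":0,"ay":0,"az":0},{"x":0.016,"y":0,"z":0.017,"ax":0,"ay":0,"az":0},{"x":0.016,"y":0,"z":0.017,"ax":0,"ay":0,"az":0},{"x":0.015,"y":0,"z":0.018,"ax":0,"ay":0,"az":0},{"x":0.014,"y":0,"z":0.018,"ax":0,"ay":0,"az":0},{"x":0.013,"y":0,"z":0.018,"ax":0,"ay":0,"az":0},{"x":0.013,"y":0,"z":0.018,"ax":0,"ay":0,"az":0},{"x":0.013,"y":0,"z":0.018,"ax":0,"ay":0,"az":0}]'

```text
clock: 9.35
tool_pos: [488.0, 146.4, 103.0]
tool_rot: [-0.117, 0.993, 0.0, -0.0]
ft_force: [-0.8, 2.8, 2.9]
gripper_width: 21.1
gripper_force: 8.0
```

```bash
cat >> h.py <<'E'
from scipy.optimize import least_squares
def knob():
    st();c=cam('wrist');P=pts(c);I=c['img'];Y=P@ey
    t=arm.observe()['tool_pos']+[0,0,18.7]
    k=(I.max(-1)<70)&(np.abs(P-t).max(-1)<14)&(abs(Y-t@ey)<9.5);q=P[k]
    f=least_squares(lambda p:np.linalg.norm(q-p,axis=1)-11,t,loss='soft_l1')
    X,z=f.x@ex,f.x[2];print('knob',len(q),X.round(1),(f.x@ey).round(1),z.round(1),'angle',np.arctan2(554-X,z-90.5).round(3));return c
E
python3 -c "
from h import *
knob()"
```

```text
t 9.35 X,Y,z 508.62 29.69 102.99 F -0.14 2.96 2.88 w 21.1 8.0
knob 856 510.1 29.7 122.7 angle 0.938
```

It has passed 0.85 with only friction force, so the stem has entered the notch. Continuing down.

Call:
drive_tool --steps '[{"x":0.017,"y":0,"z":0.024,"ax":0,"ay":0,"az":0},{"x":0.017,"y":0,"z":0.024,"ax":0,"ay":0,"az":0},{"x":0.016,"y":0,"z":0.024,"ax":0,"ay":0,"az":0},{"x":0.015,"y":0,"z":0.025,"ax":0,"ay":0,"az":0},{"x":0.014,"y":0,"z":0.025,"ax":0,"ay":0,"az":0},{"x":0.013,"y":0,"z":0.025,"ax":0,"ay":0,"az":0},{"x":0.012,"y":0,"z":0.026,"ax":0,"ay":0,"az":0},{"x":0.012,"y":0,"z":0.026,"ax":0,"ay":0,"az":0}]'

```text
clock: 10.4
tool_pos: [482.5, 145.1, 93.1]
tool_rot: [-0.117, 0.993, 0.0, 0.0]
ft_force: [1.4, 3.6, 2.3]
gripper_width: 21.0
gripper_force: 8.0
```

```bash
python3 -c "
from h import *
knob()"
```

```text
t 10.4 X,Y,z 502.95 29.67 93.08 F 2.16 3.16 2.29 w 21.0 8.0
knob 821 504.5 29.6 113.3 angle 1.139
```

Call:
drive_tool --steps '[{"x":0.014,"y":0,"z":0.03,"ax":0,"ay":0,"az":0},{"x":0.013,"y":0,"z":0.03,"ax":0,"ay":0,"az":0},{"x":0.012,"y":0,"z":0.03,"ax":0,"ay":0,"az":0},{"x":0.011,"y":0,"z":0.03,"ax":0,"ay":0,"az":0},{"x":0.01,"y":0,"z":0.03,"ax":0,"ay":0,"az":0},{"x":0.008,"y":0,"z":0.03,"ax":0,"ay":0,"az":0},{"x":0.007,"y":0,"z":0.03,"ax":0,"ay":0,"az":0},{"x":0.005,"y":0,"z":0.03,"ax":0,"ay":0,"az":0}]'

```text
clock: 11.45
tool_pos: [478.5, 144.2, 81.0]
tool_rot: [-0.117, 0.993, 0.0, -0.0]
ft_force: [1.8, 3.2, 1.5]
gripper_width: 20.5
gripper_force: 8.0
```

```bash
python3 -c "
from h import *
knob()"
```

```text
t 11.45 X,Y,z 498.83 29.7 81.01 F 2.47 2.72 1.49 w 20.5 8.0
knob 775 500.8 29.6 102.0 angle 1.358
```

Call:
drive_tool --steps '[{"x":0.002,"y":0,"z":0.01,"ax":0,"ay":0,"az":0},{"x":0.002,"y":0,"z":0.01,"ax":0,"ay":0,"az":0},{"x":0.001,"y":0,"z":0.01,"ax":0,"ay":0,"az":0},{"x":0,"y":0,"z":0.005,"ax":0,"ay":0,"az":0},{"x":0,"y":0,"z":0,"ax":0,"ay":0,"az":0},{"x":0,"y":0,"z":0,"ax":0,"ay":0,"az":0},{"x":0,"y":0,"z":0,"ax":0,"ay":0,"az":0},{"x":0,"y":0,"z":0,"ax":0,"ay":0,"az":0}]'

```text
clock: 12.5
tool_pos: [478.2, 144.1, 79.3]
tool_rot: [-0.117, 0.993, 0.0, -0.0]
ft_force: [-0.5, 2.8, 1.0]
gripper_width: 20.5
gripper_force: 8.0
```

Call:
drive_tool --steps '[{"x":0,"y":0,"z":0,"ax":0,"ay":0,"az":0},{"x":0,"y":0,"z":0,"ax":0,"ay":0,"az":0},{"x":0,"y":0,"z":0,"ax":0,"ay":0,"az":0},{"x":0,"y":0,"z":0,"ax":0,"ay":0,"az":0},{"x":0,"y":0,"z":0,"ax":0,"ay":0,"az":0},{"x":0,"y":0,"z":0,"ax":0,"ay":0,"az":0},{"x":0,"y":0,"z":0,"ax":0,"ay":0,"az":0},{"x":0,"y":0,"z":0,"ax":0,"ay":0,"az":0}]' --hand 55

```text
clock: 13.5
tool_pos: [478.3, 144.1, 79.4]
tool_rot: [-0.117, 0.993, 0.0, 0.0]
ft_force: [0.2, 0.5, -0.6]
gripper_width: 47.7
gripper_force: 0.0
```

```bash
python3 -c "
from h import *
knob()"
```

```text
t 13.5 X,Y,z 498.66 29.68 79.41 F 0.36 0.47 -0.65 w 47.7 0.0
knob 788 500.3 29.7 100.3 angle 1.391
```

Released at about 1.39 rad. Now straight up and clear.

Call:
drive_tool --steps '[{"x":0,"y":0,"z":-0.2,"ax":0,"ay":0,"az":0},{"x":0,"y":0,"z":-0.4,"ax":0,"ay":0,"az":0},{"x":0,"y":0,"z":-0.5,"ax":0,"ay":0,"az":0},{"x":0,"y":0,"z":-0.5,"ax":0,"ay":0,"az":0},{"x":0,"y":0,"z":-0.5,"ax":0,"ay":0,"az":0},{"x":0,"y":0,"z":-0.3,"ax":0,"ay":0,"az":0},{"x":0,"y":0,"z":0,"ax":0,"ay":0,"az":0},{"x":0,"y":0,"z":0,"ax":0,"ay":0,"az":0}]'

```text
clock: 14.55
tool_pos: [477.9, 144.0, 198.5]
tool_rot: [-0.117, 0.993, -0.0, -0.001]
ft_force: [0.0, 0.5, 0.5]
gripper_width: 47.8
gripper_force: 0.0
```

```bash
python3 - <<'E'
from h import *
st()
c=cam('wrist');P=pts(c);I=c['img'];t=ex*500.3+ey*29.7+[0,0,100.3]
q=P[(I.max(-1)<70)&(np.linalg.norm(P-t,axis=-1)<16)]
f=least_squares(lambda p:np.linalg.norm(q-p,axis=1)-11,t,loss='soft_l1').x
print(len(q),f@ex,f@ey,f[2],np.arctan2(554-f@ex,f[2]-90.5))
cv2.imwrite('pics/w5.png',I)
E
```

```text
t 14.55 X,Y,z 498.2 29.67 198.54 F 0.16 0.45 0.5 w 47.8 0.0
546 500.0883269799412 29.679336579369267 100.1182675276479 1.394245965487509
```

View pics/w5.png

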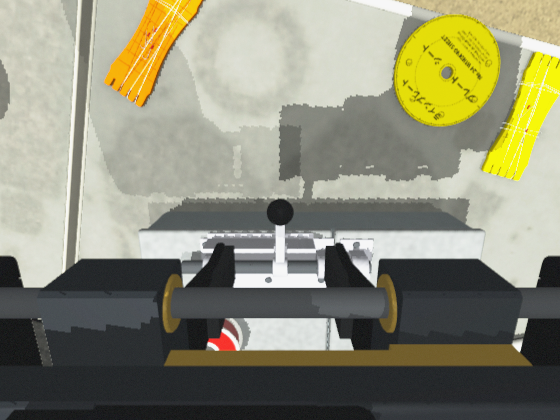

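The picture shows the handle lying forward in the notch, with the knob at (280,212) and the stem crossing the rail at (280,240). The gripper is clear of it.

```bash
python3 -c "
from rig import arm
print(arm.job_done())"
```

```text
the job is handed in; nothing more can be done
None
```

The bolt is slid across and its handle turned down into the notch (measured about 1.39 rad), released with the gripper clear and no sign of forcing; the job was handed in at about 15 s, with no verdict returned.

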